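Put the fresh gilding to dry under the dust cover

TASK

Put the freshly gilded work away to dry. Lay the brush that was left on the drying board in the steel brush tray, push the big round medallion out of the way until it lies wholly on the sheet of brown paper, stand all the finials upright on the beaded part of the drying board, and then push the loaded board under the clear dust cover until its end is fully home against the back wall. The gilding is delicate and the finials stand loose: grip the finials with a light grip (20 to 40 N), push the medallion and the board gently (under 20 N), never lift or tip these two, do not knock the cover, and leave everything else where it stands.

Things in the scene. Friction and masses are not known exactly. Their poses are not given: they have to be found in the camera images.
- board: plywood drying board, 175 (x) x 290 (y) x 18 thick, 420 g. Far part (y -85 to +145) edged all round by a bead 8 wide, 8 high: tray area 159 x 214 inside, centred at y = +30, floor 18 above the table. Near part (y -145 to -85) is plain and stays outside the cover. Origin: centre of its underside. Push it by its near end edge (18 high) towards its +y
- board_far_end (a point): middle of the board's far end edge (board y = +145), at table height; axes as the board
- board_near_end (a point): middle of the board's near end edge (board y = -145), where it is pushed, at table height; axes as the board
- cover: clear acrylic dust cover with aluminium edges, screwed to the table, open at its -y side only. Inside 225 wide (x), 240 deep (y), 105 high; 235 x 245 x 113 outside. Origin: centre of its footprint at table height; y points from the open mouth to the back wall. Mouth at y = -122, inner face of the back wall at y = +117
- cover_back (a point): middle of the inner face of the cover's back wall, at table height; axes as the cover. The board is home when its far end touches here
- medallion: gilded resin medallion, round, 124 across, 26 high at the rim and 32 in the middle, 350 g, too wide to grip; pushed by its rim. It starts in the board's way before the cover's mouth. Origin: centre of its underside, z up
- paper: square sheet of brown paper 175 x 175 lying flat on the table (no thickness to catch on). Origin: its centre, axes along its edges
- finial1: gilded turned finial, 66 tall, mass about 80 g, standing upright: round base 56 across and 14 high, thin neck, barrel-shaped knob 36 across from 36 to 62 above its underside with a domed top. Origin: centre of its underside, z up along its axis. Grip the knob lightly. Some finials may be absent (then None)
- finial2: gilded turned finial, 66 tall, mass about 80 g, standing upright: round base 56 across and 14 high, thin neck, barrel-shaped knob 36 across from 36 to 62 above its underside with a domed top. Origin: centre of its underside, z up along its axis. Grip the knob lightly. Some finials may be absent (then None)
- finial3: gilded turned finial, 66 tall, mass about 80 g, standing upright: round base 56 across and 14 high, thin neck, barrel-shaped knob 36 across from 36 to 62 above its underside with a domed top. Origin: centre of its underside, z up along its axis. Grip the knob lightly. Some finials may be absent (then None)
- finial4: gilded turned finial, 66 tall, mass about 80 g, standing upright: round base 56 across and 14 high, thin neck, barrel-shaped knob 36 across from 36 to 62 above its underside with a domed top. Origin: centre of its underside, z up along its axis. Grip the knob lightly. Some finials may be absent (then None)
- finial5: gilded turned finial, 66 tall, mass about 80 g, standing upright: round base 56 across and 14 high, thin neck, barrel-shaped knob 36 across from 36 to 62 above its underside with a domed top. Origin: centre of its underside, z up along its axis. Grip the knob lightly. Some finials may be absent (then None)
- brush: flat gilder's brush 160 long lying on the board, 50 g. Along its x: wooden handle from -80 to +20 (17 wide, 12 thick), steel ferrule, dark bristles to +80 (28 wide). Origin: middle of its length, underside; balances at about x = 0, grip the handle at x = -10 across y
- brush_tray: shallow open steel tray fixed on the table, 100 (x) x 220 (y) x 22 high, walls and floor 4 thick, for the brush. Origin: centre of its underside, long side along its y
- tape: roll of paper tape lying flat, 68 across, 30 high, near the finials, leave alone. Origin: centre of its underside
- paint_cup: small white cup 60 across, 50 high, leave alone. Origin: centre of its underside
- paint_jar: amber glass paint jar 60 across, 75 high, leave alone. Origin: centre of its underside
- sanding_block: cork sanding block 100 x 60 x 32, leave alone. Origin: centre of its underside
- palette_knife: palette knife 200 long, lying along its x, leave alone. Origin: under its middle
- medium_bottle: glass bottle 66 across, 190 high, leave alone. Origin: centre of its underside
- small_scroll: small gilded scroll 150 x 55 x 16, leave alone. Origin: centre of its underside

How it is judged:
By the outcome, as a careful person would: the job done as asked, in the order asked, and still so for the second after the job is handed in, with the robot touching nothing.
Of finial1, finial2, finial3, finial4, finial5 only 3 to 5 are there at a start; the rules pass over those that are not, and their reading is None.
At some moment in a run one of medallion, board, finial1, finial2, finial3, finial4, finial5 may be knocked a few centimetres aside while the robot is not near it.
Once in a run the grip may slacken for a moment while it holds something.
It also fails if it takes over 210 s, if anything falls off the work surface, if the arm or the gripper's body presses on something with over 40 N, if the wrist force passes 120 N, or if a joint passes its speed limit or range.

ROBOT

A 6-joint arm with a two-finger parallel gripper is mounted at the origin on the work surface. World frame = base frame: x ahead of the robot, y to its left, z up, the work surface at z = 0. Lengths are in m, angles in rad, forces in N, time in s.
With the tool pointing down it reaches from about 0.275 to 0.825 m from the base axis. Payload 4.9 kg.
Tool frame: the origin (TCP) lies midway between the tips of the shut fingers; the grasp point (between the pads) lies 19 mm behind it (bot.grip_depth is the distance from the TCP to the grasp point, in m); z points along the fingers, y is the line along which they close (so a half turn about z gives the same grasp; the last joint's range is limited). The gripper opens to 85 mm and grips with 20 to 120 N. Pads are 22 mm wide; open, the fingers measure 114 mm over their backs; the gripper's body (76 mm by 85 mm) begins 54 mm behind the grasp point. The pads swing forward as they close: fully open they stand 13 mm farther back than shut.
Start: joints at [1.202, 0.326, -0.193, 1.052, 0, 1.437], TCP at [0.128, 0.535, 0.202] pointing down, gripper open.
Joint ranges: [-2.65, 2.65], [-0.97, 1.79], [-1.3, 1.35], [-1.93, 2.1], [-1.47, 1.37], [-3.14, 3.14]. Speed limits (rad/s): [2.57, 2.57, 3.14, 3.14, 3.14, 3.14].

INTERFACE

Orientations are given as a unit quaternion [w, x, y, z].
In Python, from cell import bot gives the robot as it stands. Calls block until the motion is done:
- bot.move_pose(position, orientation): joint-space move of the TCP to a pose.
- bot.move_linear(position, speed=0.15, rotation=None, until_force=None): straight line of the TCP; rotation=None keeps the orientation; speed is the mean speed in m/s. With until_force (N) it stops when the force on the tool has changed by that much, and returns True; else False.
- bot.goto_joints(angles): joint-space move.
- bot.set_gripper(opening, grasp_force=None): opening from 0.0 (shut) to 1.0 (fully open); grasp_force is the grip in N (None keeps the last); returns when the fingers have stopped.
- bot.wait(seconds).
- bot.solve_ik(position, orientation): joint angles nearest the present ones, or None.
- bot.camera(name): name is "scene" or "top" or "wrist"; returns the picture (400x640x3 uint8, red, green, blue); there is no depth.
- bot.calibration(name): a dict with "mtx" (3x3 intrinsics, pixels), "extrinsics" (4x4, takes a point from world to camera coordinates); the wrist camera has in their place "hand_eye" (4x4, takes a point from camera to tool coordinates, whose origin is the TCP and whose axes are the flange's). Camera axes: x right, y down, z forward; pixel columns grow to the right and rows downward; lengths in m; the calibration is good to about 2 mm. A picture is of the moment at which its call begins: read the wrist's pose just before it. calibration takes no time and is no camera call.
A pose or a line that the arm cannot do raises bot.PlanningError and nothing moves.
- bot.close_job(): hands the job in; it is judged then, once.
Trained networks look in the newest picture that a camera, given by its name, has taken for a name from the list of things; names that differ only in an ending like _2 or _b are one class to them, and where a whole thing is asked for, a point or a joint stands for the part that bears it (a point fixed in the world has none). Each returns a list of dicts, best first, with "confidence" (0 to 1); they miss things now and then, are a little off and sometimes report something else, mostly with a low value. They report only what shows in the picture. A call takes as long as a camera call.
- bot.search_frame(camera, thing): "bbox" ([left, top, width, height] in pixels, round what is visible of it).
Readings, each from a call of its own:
- bot.read_clock(): time.
- bot.read_joint_positions(): joint angles.
- bot.read_joint_vel(): joint speeds.
- bot.read_joint_efforts(): joint torques, N m.
- bot.read_position(): TCP position.
- bot.read_tool_rot(): TCP orientation.
- bot.read_ft_force(): force on the tool from outside, world axes, zero at the start.
- bot.read_moment(): the same for the moment, N m.
- bot.read_gripper_width(): opening from 0.0 (shut) to 1.0 (fully open).
- bot.read_finger_force(): force on a finger pad.
Only numpy, scipy, OpenCV 4.12 (cv2) and the standard library are available. Lean on these libraries where they do the work, as an engineer would, in place of code of your own. Each camera call takes 0.05 s, during which the arm holds its last target. There are 200 camera calls.

## Working session

There is one attempt and no reset: what is moved stays moved. The work goes in short steps, each a Python script; the robot and the scene stay as the last script left them, time stands still between calls to the robot, and variables do not carry over. Pictures are saved under pics/ and viewed, at most 14 in all, crops included, and the job is handed in when it is done.

```bash
ls; mkdir -p pics; python3 - <<'E'
from cell import bot
import cv2
for n in ("scene","top"):
    im=bot.camera(n); cv2.imwrite(f"pics/{n}0.png",im[:,:,::-1])
    c=bot.calibration(n); print(n,c["mtx"].round(1).tolist(),c["extrinsics"].round(3).tolist())
    for t in "board cover medallion paper finial1 brush brush_tray tape paint_cup paint_jar sanding_block palette_knife medium_bottle small_scroll".split():
        print(t,[([round(v) for v in d["bbox"]],round(d["confidence"],2)) for d in bot.search_frame(n,t)[:7]])
print(bot.calibration("wrist"))
print(bot.read_position(),bot.read_tool_rot(),bot.grip_depth,bot.read_clock())
E
```

```text
pics
scene [[491.7, 0.0, 321.5], [0.0, 491.7, 194.7], [0.0, 0.0, 1.0]] [[0.605, 0.796, -0.002, -0.363], [0.632, -0.482, -0.607, -0.279], [-0.484, 0.366, -0.795, 1.669], [0.0, 0.0, 0.0, 1.0]]
board [([201, 176, 123, 90], 0.74), ([154, 297, 25, 28], 0.26)]
cover [([340, 88, 119, 104], 0.69)]
medallion [([321, 176, 47, 35], 0.62)]
paper [([338, 195, 86, 71], 0.91), ([424, 61, 23, 52], 0.43)]
finial1 [([181, 250, 20, 28], 0.95), ([144, 265, 22, 24], 0.95), ([157, 295, 23, 27], 0.91), ([202, 277, 23, 29], 0.7)]
brush [([245, 206, 58, 14], 0.67)]
brush_tray [([254, 244, 94, 69], 0.87)]
tape [([238, 297, 31, 30], 0.8), ([155, 294, 25, 30], 0.74), ([143, 261, 24, 26], 0.65), ([203, 280, 22, 25], 0.54)]
paint_cup [([176, 198, 21, 25], 0.92), ([182, 250, 21, 29], 0.39)]
paint_jar [([119, 236, 31, 28], 0.6)]
sanding_block [([136, 194, 37, 33], 0.92)]
palette_knife [([298, 270, 73, 54], 0.76)]
medium_bottle [([422, 61, 28, 54], 0.6), ([146, 265, 22, 24], 0.56), ([183, 251, 18, 28], 0.31)]
small_scroll [([327, 103, 34, 22], 0.75)]
top [[456.0, 0.0, 315.6], [0.0, 456.0, 200.1], [0.0, 0.0, 1.0]] [[
[... 830 characters left out ...]
 [([136, 221, 39, 24], 0.59)]
small_scroll [([218, 269, 40, 18], 0.84)]
{'mtx': array([[286.13480366,   0.        , 318.90877231],
       [  0.        , 286.13480366, 197.08144063],
       [  0.        ,   0.        ,   1.        ]]), 'hand_eye': array([[-1.41799197e-03, -9.49613207e-01, -3.13421038e-01,
         8.05674110e-02],
       [ 9.99998786e-01, -1.14408143e-03, -1.05785946e-03,
         1.54346944e-04],
       [ 6.45978120e-04, -3.13422157e-01,  9.49613676e-01,
        -1.71202302e-01],
       [ 0.00000000e+00,  0.00000000e+00,  0.00000000e+00,
         1.00000000e+00]])}
[0.12792657 0.53490707 0.20227131] [-1.15206443e-05  1.17115892e-01  9.93118254e-01 -2.82203346e-05] 0.0187 1.5
```

```bash
python3 - <<'E'
import cv2
a=cv2.imread("pics/top0.png"); c=a[100:310,120:490]; cv2.imwrite("pics/top0c.png",cv2.resize(c,None,fx=2.16,fy=2.16,interpolation=cv2.INTER_CUBIC))
E
```

```text
(no output)
```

View pics/top0c.png

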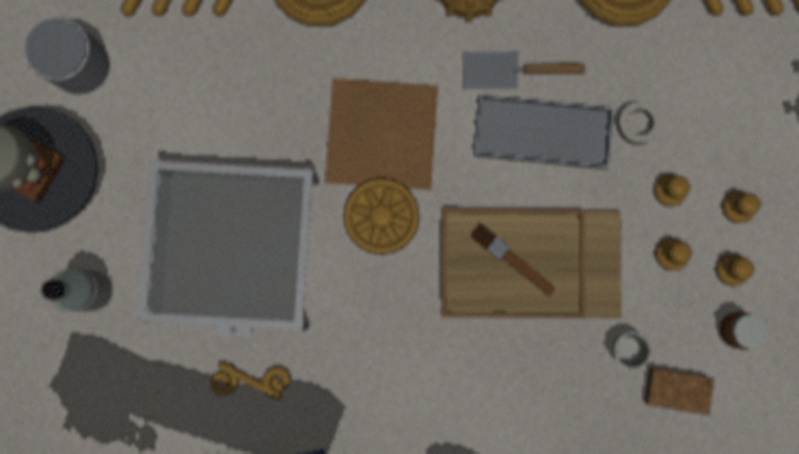

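View pics/scene0.png

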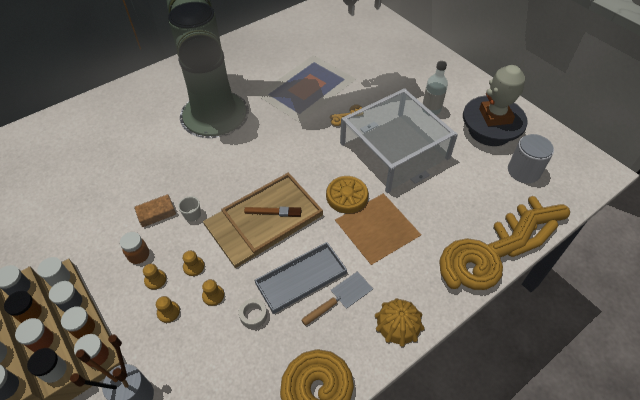

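The top picture shows the board at crop (440–620, 207–317) with the brush lying diagonally on it. The cover is on the left at (145–312, 160–325), the medallion at (381, 215) and the paper at (382, 133). There are four finials on the right. Next I'll get metric estimates.

```bash
cat > h.py <<'E'
from cell import bot
import numpy as np, cv2
from scipy.spatial.transform import Rotation as R
def q(R_): v=R_.as_quat(); return np.array([v[3],v[0],v[1],v[2]])
def down(yaw): # tool down; tool y (closing line) along world angle yaw
    y=np.array([np.cos(yaw),np.sin(yaw),0]); z=np.array([0,0,-1.]); x=np.cross(y,z)
    return q(R.from_matrix(np.c_[x,y,z]))
def rmat(w): return R.from_quat([w[1],w[2],w[3],w[0]]).as_matrix()
def cam(name):
    c=bot.calibration(name)
    if name!="wrist": return c["mtx"],np.linalg.inv(c["extrinsics"])
    T=np.eye(4); T[:3,:3]=rmat(bot.read_tool_rot()); T[:3,3]=bot.read_position()
    return c["mtx"],T@c["hand_eye"]
def ray(K,T,uv,z):
    d=T[:3,:3]@np.linalg.solve(K,np.r_[uv,1.]); o=T[:3,3]
    return (o+d*(z-o[2])/d[2])[:2]
def proj(K,T,p):
    c=np.linalg.inv(T)@np.r_[p,1.]; u=K@c[:3]; return u[:2]/u[2]
def yawof(): M=rmat(bot.read_tool_rot()); return np.arctan2(M[1,1],M[0,1])
E
python3 - <<'E'
from h import *
K,T=cam("top")
P={"board FL":(442,207,.026),"FR":(442,316,.026),"NL":(620,210,.018),"NR":(620,317,.018),"med":(381,215,.03),
"paper1":(331,79,0),"p2":(437,85,0),"p3":(431,189,0),"p4":(325,183,0),
"cov a":(158,163,.113),"b":(312,167,.113),"c":(305,327,.113),"d":(143,320,.113),
"brush bris":(474,230,.025),"brush handle":(551,292,.025),"tray1":(477,97,.022),"t2":(609,107,.022),"t3":(605,166,.022),"t4":(474,156,.022),
"f1":(676,186,.06),"f2":(744,203,.06),"f3":(678,249,.06),"f4":(740,265,.06),"tape":(635,122,.03),"jar":(746,330,.075),"cup":(629,347,.05),"base?":(330,470,0)}
for k,(u,v,z) in P.items(): print(k,ray(K,T,(u/2.16+120,v/2.16+100),z).round(3))
print(T[:3,3])
E
```

```text
board FL [0.561 0.037]
FR [0.387 0.038]
NL [ 0.556 -0.251]
NR [ 0.384 -0.247]
med [0.548 0.135]
paper1 [0.776 0.218]
p2 [0.765 0.044]
p3 [0.593 0.054]
p4 [0.603 0.228]
cov a [0.621 0.471]
b [0.614 0.238]
c [0.373 0.247]
d [0.384 0.489]
brush bris [ 0.524 -0.014]
brush handle [ 0.424 -0.136]
tray1 [ 0.741 -0.021]
t2 [ 0.724 -0.236]
t3 [ 0.627 -0.227]
t4 [ 0.644 -0.015]
f1 [ 0.59  -0.331]
f2 [ 0.563 -0.438]
f3 [ 0.49  -0.332]
f4 [ 0.465 -0.429]
tape [ 0.698 -0.276]
jar [ 0.364 -0.43 ]
cup [ 0.337 -0.254]
base? [0.143 0.218]
[0.41606964 0.09242974 1.60081973]
```

```bash
python3 - <<'E'
from h import *
bot.move_pose([0.50,0.0,0.25],down(np.pi/2))
K,T=cam("wrist"); im=bot.camera("wrist"); cv2.imwrite("pics/w1.png",im[:,:,::-1]); np.savez("w1.npz",K=K,T=T)
for t in ("brush","board","medallion","paper","brush_tray","cover","finial1"):
    print(t,[([round(v) for v in d["bbox"]],round(d["confidence"],2)) for d in bot.search_frame("wrist",t)[:5]])
print(bot.read_joint_positions().round(2),bot.read_clock())
E
```

```text
brush [([214, 100, 97, 85], 0.74), ([220, 306, 100, 27], 0.74), ([126, 73, 223, 133], 0.73)]
board [([125, 71, 223, 133], 0.76)]
medallion [([365, 152, 87, 79], 0.61)]
paper [([340, 218, 122, 94], 0.76)]
brush_tray [([170, 235, 139, 72], 0.61)]
cover [([466, 46, 174, 230], 0.79), ([219, 305, 97, 30], 0.54)]
finial1 [([2, 183, 48, 38], 0.9), ([0, 111, 36, 40], 0.74), ([63, 203, 61, 42], 0.69), ([42, 130, 67, 39], 0.65)]
[-0.15  0.2  -0.23  1.13  0.   -0.15] 4.225
```

View pics/w1.png

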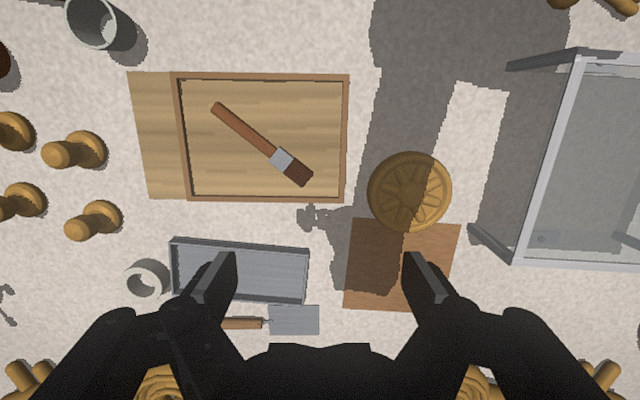

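The wrist view (right = +y, down = +x) shows these:
- **Brush:** from handle end (214,105) to bristle tip (306,180).
- **Board:** corners (127,71), (349,73), (345,203) and (148,199).
- **Medallion:** (410,190).
- **Paper:** its corners run about (352,218) to (461,224).
- **Tray:** (170–309, 237–303).

```bash
python3 - <<'E'
from h import *
d=np.load("w1.npz");K,T=d["K"],d["T"]
for n,u,v,z in [("handle",214,105,.024),("bris",306,180,.024),("ferr a",270,165,.03),("ferr a2",283,148,.03),("bN-",127,71,.018),("bF-",349,74,.026),("bF+",345,203,.026),("bN+",148,199,.018),
 ("t",172,238,.022),("t",309,249,.022),("t",304,302,.022),("med",410,190,.026),("medL",366,190,.026),("medR",453,190,.026),("medTop",410,152,.026),("paperTL",352,218,0),("TR",461,224,0),("cov-mouth near",580,50,.113),("covmouth far",518,262,.113)]:
    print(n,ray(K,T,(u,v),z).round(4))
E
```

```text
handle [ 0.4222 -0.1381]
bris [ 0.5246 -0.018 ]
ferr a [ 0.5015 -0.0674]
ferr a2 [ 0.478  -0.0484]
bN- [ 0.3803 -0.2482]
bF- [0.3847 0.0388]
bF+ [0.5589 0.0387]
bN+ [ 0.5553 -0.2538]
t [ 0.6175 -0.2261]
t [ 0.6365 -0.0151]
t [ 0.7357 -0.0245]
med [0.539  0.1318]
medL [0.539  0.0684]
medR [0.539  0.1938]
medTop [0.4842 0.1264]
paperTL [0.5933 0.053 ]
TR [0.6037 0.2276]
cov-mouth near [0.371  0.2536]
covmouth far [0.6048 0.2444]
```

```bash
python3 - <<'E'
from h import *
Y=2.436
bot.set_gripper(0.6,40)
bot.move_pose([.467,-.0857,.10],down(Y))
bot.move_linear([.467,-.0857,.0215],speed=.08)
bot.set_gripper(0,40); print("w",bot.read_gripper_width(),bot.read_finger_force())
bot.move_linear([.467,-.0857,.12],speed=.12)
bot.wait(.3);print("w",bot.read_gripper_width(),bot.read_finger_force())
bot.move_pose([.679,-.135,.12],down(np.pi-.085))
K,T=cam("wrist"); im=bot.camera("wrist"); cv2.imwrite("pics/w2.png",im[:,:,::-1]); np.savez("w2.npz",K=K,T=T)
print("w",bot.read_gripper_width(),bot.read_finger_force(),bot.read_clock())
for d in bot.search_frame("wrist","brush_tray")+bot.search_frame("wrist","brush"): print(d)
E
```

```text
w 0.0012384995168019794 0.0
w -0.0024859129623313126 0.0
w -0.0008342977403142838 0.0 9.5167
{'bbox': [258.0, 73.1, 113.2, 216.3], 'confidence': 0.67}
{'bbox': [460.1, 157.8, 132.4, 132.9], 'confidence': 0.72}
```

View pics/w2.png

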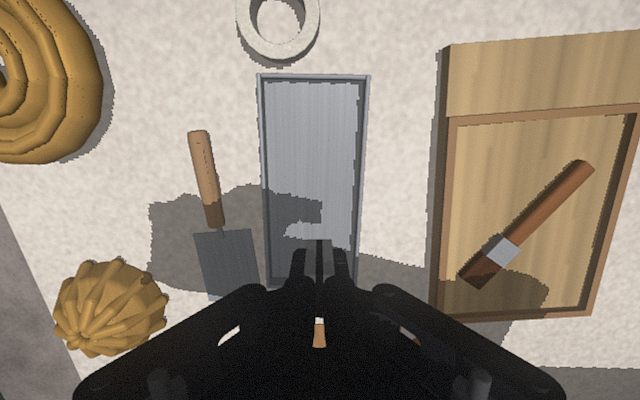

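The grip missed: the gripper is empty and the brush is still on the board, with its handle end at (588,166) and bristle tip at (470,282). I'll recompute its pose.

```bash
python3 - <<'E'
from h import *
d=np.load("w2.npz");K,T=d["K"],d["T"]
for n,u,v,z in [("handle",588,164,.026),("handle2",580,166,.026),("bris",469,281,.024),("ferr",505,250,.026),("bNx+",447,45,.018),("bFx+",437,318,.026),("bFx-",590,316,.026),
 ("t",258,75,.022),("t",369,76,.022),("t inner floor",266,82,.004)]:
    print(n,ray(K,T,(u,v),z).round(4))
print("tcp",proj(K,T,[.679,-.135,.12]), T[:3,3])
im=cv2.imread("pics/w1.png");d=np.load("w1.npz");print(d["T"][:3,3],proj(d["K"],d["T"],[.5,0,.25]))
# where does the actual brush midline lie: redness mask in w2 and w1
for f,n in (("pics/w1.png","w1.npz"),("pics/w2.png","w2.npz")):
    d=np.load(n);h=cv2.cvtColor(cv2.imread(f),cv2.COLOR_BGR2HSV)
    m=((h[...,0]<11)&(h[...,1]>120)&(h[...,2]>40)).astype(np.uint8)
    N,L,S,C=cv2.connectedComponentsWithStats(m)
    for i in range(1,N):
        if S[i][4]>150:
            ys,xs=np.nonzero(L==i);p=np.array([ray(d["K"],d["T"],(x,y),.028) for x,y in zip(xs,ys)])
            w,V=np.linalg.eigh(np.cov(p.T)); print(f,S[i],p.mean(0).round(4),V[:,1].round(3),np.sqrt(12*w).round(3))
E
```

```text
handle [ 0.4238 -0.1383]
handle2 [ 0.4309 -0.137 ]
bris [ 0.5243 -0.0174]
ferr [ 0.4911 -0.0534]
bNx+ [ 0.5576 -0.2519]
bFx+ [0.5578 0.0272]
bFx- [0.3858 0.0396]
t [ 0.7213 -0.2421]
t [ 0.6255 -0.2329]
t inner floor [ 0.7181 -0.2373]
tcp [316.9918639 231.684334 ] [ 0.67096679 -0.2144254   0.29059805]
[0.41945134 0.00076819 0.421148  ] [317.95228948 231.9844706 ]
```

```bash
python3 - <<'E'
from h import *
Y=2.44
bot.set_gripper(0.45,40)
bot.move_pose([.4675,-.0857,.08],down(Y))
t=bot.move_linear([.4675,-.0857,.0160],speed=.03,until_force=3); p=bot.read_position(); print(t,p,bot.read_ft_force())
z=max(p[2]+.0005,.0165)
bot.move_linear([.4675,-.0857,z],speed=.03)
bot.set_gripper(0.08,40); print("w",bot.read_gripper_width(),bot.read_finger_force(),bot.read_ft_force(),bot.read_position())
K,T=cam("wrist"); im=bot.camera("wrist"); cv2.imwrite("pics/w3.png",im[:,:,::-1])
print(bot.read_clock())
E
```

```text
False [ 0.4676244  -0.08573875  0.01613471] [-0.85118872  0.78269243 -0.10655222]
w 0.07986067725181628 0.0 [-0.56195716 -0.37359167  0.25724711] [ 0.46748511 -0.08570379  0.01661965]
13.9417
```

View pics/w3.png

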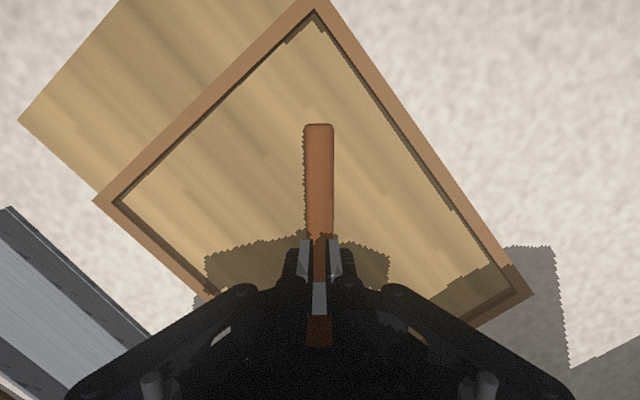

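```bash
python3 - <<'E'
import cv2,numpy as np
a=cv2.imread("pics/w3.png")[200:350,240:400]; b=cv2.imread("pics/w2.png")[200:350,240:400]
c=np.hstack([a,b]); c=cv2.resize(c,None,fx=2.5,fy=2.5,interpolation=cv2.INTER_CUBIC); cv2.imwrite("pics/z3.png",cv2.convertScaleAbs(c,alpha=1.6,beta=20))
E
```

```text
(no output)
```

View pics/z3.png

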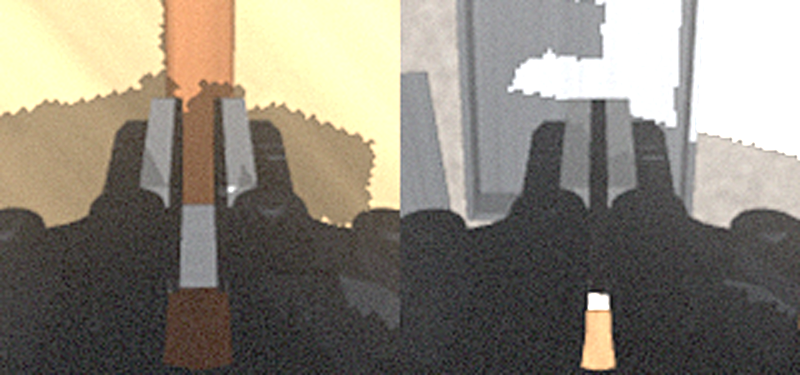

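The pads stand above the brush even at the reported z of 16.6 mm. A light touch-down will give the real offset.

```bash
python3 - <<'E'
from h import *
t=bot.move_linear([.4675,-.0857,-.005],speed=.015,until_force=4); p=bot.read_position(); print(t,p,bot.read_ft_force(),bot.read_gripper_width(),bot.read_clock())
E
```

```text
True [ 0.46743598 -0.08566746  0.00126925] [0.03546993 0.42849629 6.11887141] 0.07957915980110336 14.925
```

```bash
python3 - <<'E'
from h import *
bot.move_linear([.4675,-.0857,.13],speed=.15)
bot.move_pose([.36,.12,.06],down(np.pi/2))
for w in (0.,.2,.45,1.):
    bot.move_linear([.36,.12,.03],speed=.2)
    bot.set_gripper(w,40)
    t=bot.move_linear([.36,.12,-.04],speed=.03,until_force=4); print(w,t,bot.read_position(),bot.read_ft_force().round(1),bot.read_gripper_width())
bot.move_linear([.36,.12,.10],speed=.2); print(bot.read_clock())
E
```

```text
0.0 True [ 0.35999991  0.11998786 -0.02897853] [-1.7  0.5 10. ] 2.694341114104362e-06
0.2 True [ 0.35995046  0.11998781 -0.02876959] [-2.   0.1  8.5] 0.2023577903256429
0.45 True [ 0.3599947   0.11998121 -0.03029215] [-1.2 -0.4  9.2] 0.4478062560701488
1.0 False [ 0.36005116  0.12001832 -0.03991993] [-0.5 -0.8 -0.1] 0.999194327275539
28.7833
```

The tips end about 28 mm short of the reported TCP, so I'll correct every z by that. Retrying the brush.

```bash
echo 'DZ=-0.028  # command z = wanted tip z + DZ' >> h.py; python3 - <<'E'
from h import *
Y=2.44
bot.set_gripper(0.45,40)
bot.move_pose([.4675,-.0857,.05],down(Y))
t=bot.move_linear([.4675,-.0857,.0205+DZ],speed=.05,until_force=6); print(t,bot.read_position())
bot.set_gripper(0,40); w=bot.read_gripper_width(); print("w",w,bot.read_finger_force())
if w>.1:
    bot.move_linear([.4675,-.0857,.05],speed=.1)
    bot.move_linear([.4675,-.0857,.08],speed=.1); bot.wait(.2)
    print("w",bot.read_gripper_width(),bot.read_finger_force())
    bot.move_pose([.679,-.135,.08],down(np.pi-.085))
    w=bot.read_gripper_width(); print("w",w,bot.read_finger_force())
    if w>.1:
        bot.move_linear([.679,-.135,.02],speed=.1)
        t=bot.move_linear([.679,-.135,.0075+DZ],speed=.04,until_force=5); print(t,bot.read_position(),bot.read_gripper_width())
K,T=cam("wrist"); im=bot.camera("wrist"); cv2.imwrite("pics/w4.png",im[:,:,::-1])
print(bot.read_clock())
E
```

```text
False [ 0.46780408 -0.08581881 -0.00722826]
w 0.18277535954881968 39.49102699756622
w 0.18548738809246407 38.980979919433594
w 0.18234648950559168 38.98167371749878
False [ 0.67931613 -0.13509425 -0.0201959 ] 0.17953770948381984
36.3417
```

View pics/w4.png

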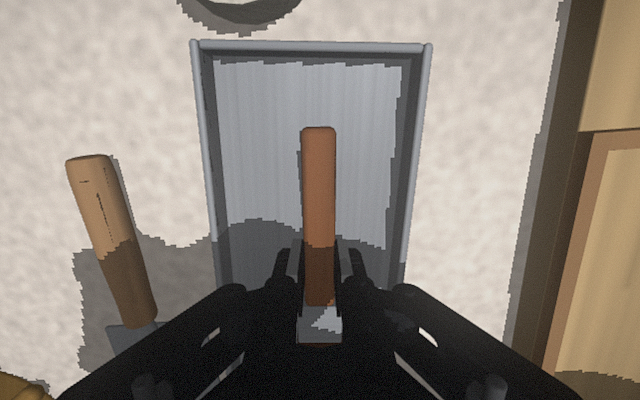

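The brush is held centred in the tray, with its handle end at (318,130) and the ferrule at (320,325). I'll release it and then check the medallion.

```bash
cat >> h.py <<'E'
def circ(name,u,v,r,z): # refine disc of gold colour near bbox centre
    pass
def look(thing,zz,name="wrist",n=1):
    K,T=cam(name); im=bot.camera(name); D=bot.search_frame(name,thing)
    out=[]
    for d in D[:n]:
        l,t,w,h=d["bbox"]; out.append((ray(K,T,(l+w/2,t+h/2),zz).round(4),round(d["confidence"],2),[round(x) for x in d["bbox"]]))
    return im,K,T,out
E
python3 - <<'E'
from h import *
bot.set_gripper(.42); bot.move_linear([.679,-.135,.09],speed=.15)
bot.move_pose([.44,.135,.15],down(np.pi/2)); 
im,K,T,o=look("medallion",.02,n=2); print(o); print(look("medallion",.02,"top",2)[3]); np.savez("w5.npz",K=K,T=T)
print(look("brush",.012,"top",3)[3],look("board",.02,"top",1)[3])
cv2.imwrite("pics/w5.png",im[:,:,::-1]); print(bot.read_clock())
E
```

```text
[(array([0.633 , 0.1357]), 0.35, [274, 301, 93, 47])]
[(array([0.5635, 0.1303]), 0.97, [279, 181, 38, 28]), (array([ 0.5585, -0.4209]), 0.72, [448, 190, 16, 13])]
[(array([ 0.6881, -0.1336]), 0.8, [349, 154, 47, 12]), (array([ 0.2624, -0.3404]), 0.56, [418, 270, 32, 24])] [(array([ 0.4691, -0.1072]), 0.82, [324, 196, 85, 52])]
39.6417
```

View pics/w5.png

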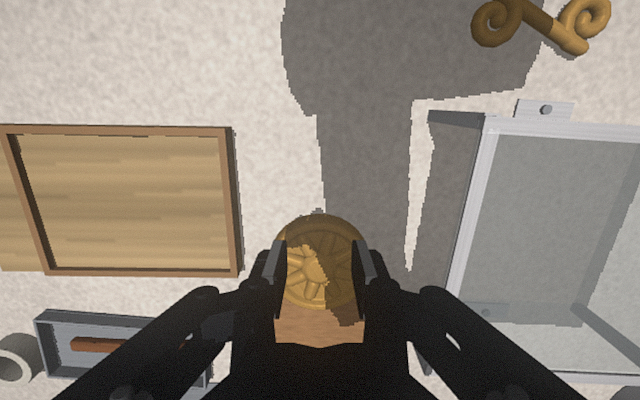

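The near rim of the medallion is at about (320,213) and the disc is centred at about column 321. The brush lies in the tray on the left.

```bash
python3 - <<'E'
from h import *
d=np.load("w5.npz");K,T=d["K"],d["T"]
print(ray(K,T,(320,213),.022),ray(K,T,(321,258),.026),ray(K,T,(275,258),.024),ray(K,T,(367,258),.024))
for n,u,v,z in [("mouth near top",482,117,.113),("mouth far top",424,376,.113),("b far",240,275,.026),("b far-",229,127,.026),("cover near outer base",433,112,0)]: print(n,ray(K,T,(u,v),z).round(4))
E
```

```text
[0.47729858 0.13582646] [0.5320936  0.13697065] [0.53321439 0.08289704] [0.53330776 0.19105103]
mouth near top [0.3696 0.2491]
mouth far top [0.6102 0.2358]
b far [0.555  0.0403]
b far- [0.3829 0.0444]
cover near outer base [0.3695 0.2574]
```

```bash
python3 - <<'E'
from h import *
bot.set_gripper(.7)
bot.move_linear([.435,.133,.05],speed=.2)
bot.move_linear([.435,.133,-.026],speed=.1,until_force=8); print(bot.read_position())
bot.move_linear([.470,.133,-.026],speed=.06,until_force=12)
for x in (.52,.57,.62):
    t=bot.move_linear([x,.133+(x-.47)/.15*.002,-.026],speed=.06,until_force=14); print(t,bot.read_position().round(4),bot.read_ft_force().round(1))
bot.move_linear([.58,.135,-.026],speed=.1)
bot.move_linear([.50,.135,.12],speed=.2)
print(look("medallion",.02,"top",2)[3],look("medallion",.02,"wrist",2)[3],bot.read_clock())
K,T=cam("wrist"); im=bot.camera("wrist"); cv2.imwrite("pics/w6.png",im[:,:,::-1]); np.savez("w6.npz",K=K,T=T)
E
```

```text
[ 0.43562074  0.13309443 -0.02545055]
False [ 0.5203  0.1337 -0.0259] [-0.6  0.4  0.6]
False [ 0.5704  0.1343 -0.0259] [-0.2 -0.2  0.1]
False [ 0.6204  0.135  -0.0259] [ 0.8 -0.5  0.3]
[(array([0.6836, 0.1258]), 0.94, [284, 143, 30, 36])] [(array([0.6536, 0.1335]), 0.67, [264, 285, 108, 64])] 46.975
```

```bash
python3 - <<'E'
from h import *
im=bot.camera("top"); K,T=cam("top")
c=cv2.resize(im[120:290,170:480,::-1],None,fx=2.5,fy=2.5,interpolation=cv2.INTER_CUBIC); cv2.imwrite("pics/t6.png",c)
for z,w in ((.05,"finial1"),(.02,"board")): print(look(w,z,"top",6)[3])
E
```

```text
[(array([ 0.4543, -0.4262]), 0.77, [450, 219, 21, 14]), (array([ 0.5852, -0.3249]), 0.64, [421, 179, 18, 17]), (array([ 0.4845, -0.3325]), 0.62, [426, 210, 14, 14]), (array([ 0.5534, -0.4116]), 0.51, [449, 190, 14, 14])]
[(array([ 0.4696, -0.1029]), 0.95, [324, 196, 82, 51])]
```

View pics/t6.png

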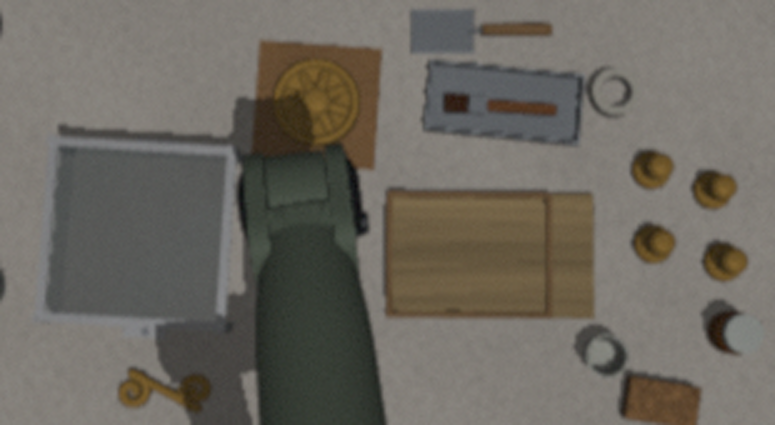

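The medallion lies wholly on the paper (disc 274–358 × 60–146 against paper 260–380 × 42–165), and the brush is in the tray. Now the finials.

```bash
cat >> h.py <<'E'
from scipy.optimize import least_squares
A=np.linspace(0,2*np.pi,24,endpoint=False)
def fitfin(K,T,b,z0=0.):
    C=np.vstack([np.c_[r*np.cos(A),r*np.sin(A),np.full(24,z+z0)] for r,z in ((.028,0),(.028,.014),(.018,.036),(.018,.060),(.006,.066))])
    Ti=np.linalg.inv(T)
    def bb(x):
        P=C+np.r_[x,0]; c=P@Ti[:3,:3].T+Ti[:3,3]; u=c@K.T; u=u[:,:2]/u[:,2:]; return np.r_[u.min(0),u.max(0)]
    t=np.array([b[0],b[1],b[0]+b[2],b[1]+b[3]])
    s=least_squares(lambda x:bb(x)-t,ray(K,T,t.reshape(2,2).mean(0),.03+z0)); return s.x.round(4),round(np.sqrt(2*s.cost/4),1)
def finials(name="wrist",z0=0.):
    K,T=cam(name); im=bot.camera(name); D=bot.search_frame(name,"finial1")
    return im,[(*fitfin(K,T,d["bbox"],z0),round(d["confidence"],2),[round(v) for v in d["bbox"]]) for d in D]
E
python3 - <<'E'
from h import *
bot.set_gripper(1.0,30)
bot.move_pose([.42,-.36,.17],down(np.pi/2))
im,F=finials(); 
for f in F: print(f)
cv2.imwrite("pics/w7.png",im[:,:,::-1]); print(bot.read_clock(),bot.read_joint_positions().round(2))
E
```

```text
(array([ 0.4609, -0.4371]), np.float64(0.3), 0.96, [229, 182, 50, 55])
(array([ 0.5911, -0.3405]), np.float64(2.4), 0.87, [311, 277, 44, 54])
(array([ 0.5583, -0.4235]), np.float64(2.6), 0.72, [251, 254, 38, 55])
(array([ 0.483 , -0.3388]), np.float64(0.3), 0.71, [312, 199, 46, 57])
(array([0.6518, 0.0386]), np.float64(12.4), 0.61, [576, 293, 64, 94])
49.5917 [-0.84  0.36 -0.24  0.98  0.   -0.84]
```

View pics/w7.png

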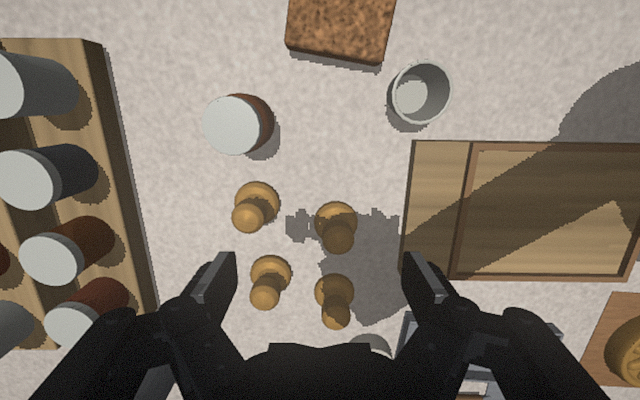

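```bash
cat >> h.py <<'E'
BC=np.array([.470,-.105]); BY=-.015
def bw(x,y): c,s=np.cos(BY),np.sin(BY); return BC+np.array([c*x-s*y,s*x+c*y])
def pick(f,zt=.001):
    Q=down(np.pi/2); bot.set_gripper(1.0,30)
    bot.move_pose([*f,.09],Q); bot.move_linear([*f,zt],speed=.1,until_force=8)
    bot.set_gripper(0.2,30); w=bot.read_gripper_width(); print("grip",w,bot.read_finger_force())
    bot.move_linear([*f,zt+.09],speed=.15); bot.wait(.1); w2=bot.read_gripper_width(); print("lift",w2); return w2>.3
def place(t,z=.0205):
    p=bot.read_position(); bot.move_linear([*t,.095],speed=.15); print("over",bot.read_gripper_width(),bot.read_finger_force())
    if bot.read_gripper_width()<.3: return False
    bot.move_linear([*t,z+.01],speed=.12); hit=bot.move_linear([*t,z-.001],speed=.03,until_force=3); print("put",hit,bot.read_position().round(4),bot.read_gripper_width())
    bot.set_gripper(.78); bot.move_linear([*t,.10],speed=.12); return True
E
python3 - <<'E'
from h import *
ok=pick((.483,-.3388))
if ok: print(place(bw(.04,.075)))
K,T=cam("wrist"); im,F=finials(); np.savez("w8.npz",K=K,T=T)
for f in F: print(f, fitfin(K,T,f[3],.018))
cv2.imwrite("pics/w8.png",im[:,:,::-1]); print(bot.read_clock())
E
```

```text
grip 0.41388428356058116 29.716709554195404
lift 0.4116367453164832
over 0.41163381197377463 30.000985264778137
put True [ 0.5113 -0.0306  0.0193] 0.414197390495522
True
(array([ 0.5847, -0.3085]), np.float64(18.9), 0.76, [0, 237, 57, 62]) (array([ 0.573 , -0.2866]), np.float64(22.7))
(array([ 0.518 , -0.0298]), np.float64(1.1), 0.75, [289, 168, 62, 71]) (array([ 0.5108, -0.0296]), np.float64(2.2))
57.3667
```

View pics/w8.png

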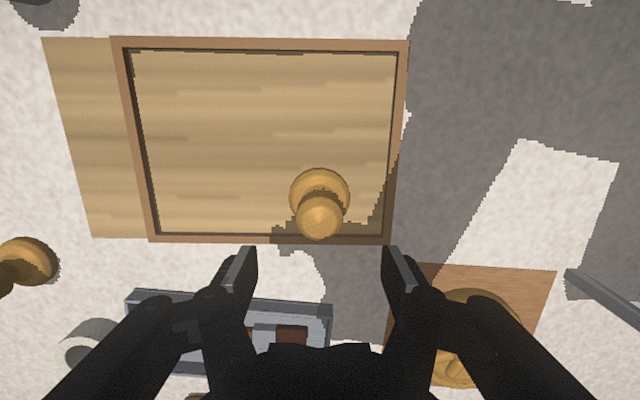

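The finial stands on the board at (320,200). I'll do the second one, taking a fresh look before the pick.

```bash
cat >> h.py <<'E'
def relook(exp):
    e=np.array(exp); bot.set_gripper(1.0,30)
    bot.move_pose([e[0]-.06,e[1]+.02,.15],down(np.pi/2)); im,F=finials()
    G=[f for f in F if f[1]<4 and np.linalg.norm(f[0]-e)<.06]; G.sort(key=lambda f:np.linalg.norm(f[0]-e)); print(F)
    return G[0][0] if G else None
E
python3 - <<'E'
from h import *
f=relook((.4609,-.4371)); print("->",f)
if f is not None and pick(f): print(place(bw(-.04,.075)))
K,T=cam("wrist"); im,F=finials()
for f in F: print(f, fitfin(K,T,f[3],.018))
f=relook((.5911,-.3405)); print("next->",f,bot.read_clock())
E
```

```text
[(array([ 0.5169, -0.0556]), np.float64(25.0), 0.92, [614, 253, 25, 42]), (array([ 0.5906, -0.3406]), np.float64(1.4), 0.91, [352, 295, 49, 63]), (array([ 0.5587, -0.4217]), np.float64(1.2), 0.82, [294, 275, 41, 62]), (array([ 0.4561, -0.4363]), np.float64(2.0), 0.63, [279, 201, 45, 56])]
-> [ 0.4561 -0.4363]
grip 0.41248280901730566 29.842388033866882
lift 0.41267020341033483
over 0.41399623374395556 29.999091625213623
put True [ 0.4314 -0.0294  0.0194] 0.4088333258284464
True
(array([ 0.5894, -0.3261]), np.float64(7.4), 0.96, [0, 300, 77, 78]) (array([ 0.5716, -0.303 ]), np.float64(10.5))
(array([ 0.4389, -0.0294]), np.float64(0.6), 0.82, [289, 169, 60, 72]) (array([ 0.4323, -0.0293]), np.float64(2.2))
(array([ 0.526 , -0.0276]), np.float64(0.9), 0.69, [294, 248, 53, 79]) (array([ 0.5119, -0.0279]), np.float64(2.3))
[(array([ 0.5188, -0.0272]), np.float64(8.4), 0.89, [562, 138, 77, 61]), (array([ 0.5895, -0.3407]), np.float64(0.4), 0.88, [277, 202, 47, 60])]
next-> [ 0.5895 -0.3407] 69.2917
```

```bash
python3 - <<'E'
from h import *
if pick((.5895,-.3407)): print(place(bw(.04,-.015)))
f=relook((.5585,-.4225)); print("->",f)
if f is not None and pick(f): print(place(bw(-.04,-.015)))
bot.move_linear([.40,-.10,.20],speed=.2)
K,T=cam("wrist"); im,F=finials(); np.savez("w9.npz",K=K,T=T)
for f in F: print(f, fitfin(K,T,f[3],.018))
cv2.imwrite("pics/w9.png",im[:,:,::-1]); print(bot.read_clock())
E
```

```text
grip 0.4076221876490259 30.012964010238647
lift 0.41167042249909336
over 0.40899640522349706 29.98518794775009
put True [ 0.5099 -0.1207  0.0195] 0.413733822832854
True
[(array([ 0.5163, -0.1061]), np.float64(2.0), 0.97, [549, 166, 90, 60]), (array([ 0.5596, -0.4208]), np.float64(2.4), 0.9, [279, 207, 47, 54]), (array([ 0.5064, -0.0695]), np.float64(37.4), 0.55, [632, 179, 8, 14])]
-> [ 0.5596 -0.4208]
grip 0.4064146896899731 30.017573833465576
lift 0.40918141022050913
over 0.4103651568675028 29.986737370491028
put True [ 0.43   -0.1195  0.0195] 0.4101280425597461
True
(array([ 0.4367, -0.118 ]), np.float64(0.8), 0.94, [283, 175, 44, 48]) (array([ 0.4305, -0.1173]), np.float64(1.8))
(array([ 0.5249, -0.0311]), np.float64(1.7), 0.81, [350, 234, 36, 54]) (array([ 0.5142, -0.0347]), np.float64(2.8))
(array([ 0.5222, -0.1246]), np.float64(0.4), 0.72, [281, 232, 41, 54]) (array([ 0.511 , -0.1234]), np.float64(0.9))
(array([ 0.4422, -0.0259]), np.float64(0.3), 0.58, [353, 178, 46, 51]) (array([ 0.4363, -0.0291]), np.float64(1.0))
86.4667
```

View pics/w9.png

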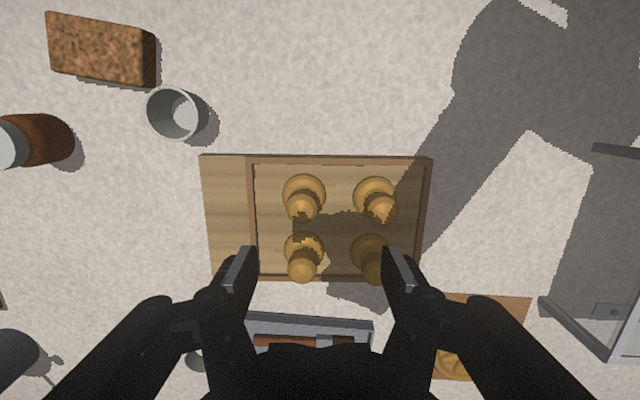

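All four finials stand on the beaded part: (303,200), (377,200), (303,262) and (370,262). The board's near corners are at about (199,154) and (216,283). Next comes the board push.

```bash
python3 - <<'E'
from h import *
d=np.load("w9.npz");K,T=d["K"],d["T"]
for n,u,v,z in [("N-",199,154,.018),("N+",216,283,.018),("F-",433,158,.026),("F+",419,283,.026)]: print(n,ray(K,T,(u,v),z).round(4))
bot.move_linear([.40,-.30,.20],speed=.25)
bot.set_gripper(1.0)
bot.move_pose([.468,-.32,.12],down(np.pi-.015))
im,K,T,o=look("board_near_end",.018); print(o); np.savez("w10.npz",K=K,T=T); cv2.imwrite("pics/w10.png",im[:,:,::-1]); print(bot.read_joint_positions().round(2),bot.read_clock())
E
```

```text
N- [ 0.3789 -0.2481]
N+ [ 0.5649 -0.2482]
F- [0.3828 0.0384]
F+ [0.5598 0.0404]
[(array([ 0.4705, -0.1871]), 0.86, [240, 239, 157, 121])]
[-0.73  0.42 -0.27  0.88 -0.   -2.29] 89.1917
```

View pics/w10.png

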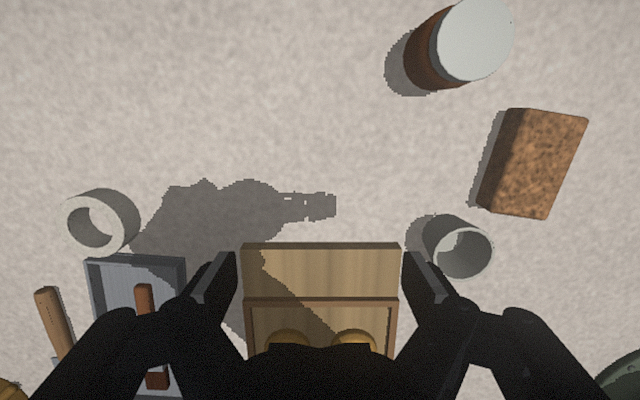

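The near edge is seen running from (241,242) to (400,242), square to the tool. I'll push two thirds of the way and then re-check.

```bash
cat > push.py <<'E'
from h import *
S=np.array([.4685,-.250]); E_=np.array([.489,.1915]); Y0,Y1=-.015,-.047
def tool(s,off=.0):
    y=Y0+(Y1-Y0)*s; e=S+(E_-S)*s; n=np.array([-np.sin(y),np.cos(y)])
    return e-n*(.011+off), down(np.pi+y)
def go(s,off=0,z=-.036,v=.05,f=10):
    p,qq=tool(s,off); t=bot.move_linear([*p,z],speed=v,rotation=qq,until_force=f); print(round(s,2),t,bot.read_position().round(4),bot.read_ft_force().round(1)); return t
E
python3 - <<'E'
from push import *
d=np.load("w10.npz");K,T=d["K"],d["T"]
for u,v in ((241,243),(400,243)): print(ray(K,T,(u,v),.018).round(4))
go(0,.045,z=.05,v=.15); go(0,.045,v=.08)
if not go(0,0.004,v=.04):
    for s in (.2,.4,.6,.7):
        if go(s): break
K,T=cam("top"); print(look("board",.02,"top",1)[3]); im,F=finials("top",.018)
for f in F: print(f)
cv2.imwrite("pics/t11.png",im[:,:,::-1]); print(bot.read_clock())
K,T=cam("wrist");np.savez("w11.npz",K=K,T=T); cv2.imwrite("pics/w11.png",bot.camera("wrist")[:,:,::-1])
E
```

```text
[ 0.5518 -0.2604]
[ 0.3831 -0.2576]
0 False [ 0.468  -0.3064  0.0506] [ 0.1 -0.4 -0.9]
0 False [ 0.4681 -0.3063 -0.0355] [-0.1 -0.3 -0.4]
0 False [ 0.4684 -0.2653 -0.036 ] [ 1.1 -0.1  0.4]
0.2 False [ 0.4723 -0.1727 -0.036 ] [-1.4 -2.8 -0.8]
0.4 False [ 0.4764 -0.0844 -0.036 ] [-0.1 -3.3 -0.2]
0.6 False [ 0.4804  0.0039 -0.036 ] [-0.4 -3.   0.4]
0.7 False [ 0.4823  0.0487 -0.0361] [-0.6 -1.1 -0.3]
[(array([0.4772, 0.1754]), 0.8, [260, 195, 49, 50])]
(array([0.5228, 0.1927]), np.float64(0.9), 0.77, [272, 200, 16, 14])
(array([0.4344, 0.6156]), np.float64(7.1), 0.43, [136, 221, 38, 24])
99.2833
```

```bash
python3 - <<'E'
from push import *
if not go(.8):
    if not go(.945,v=.04): 
        go(1.05,v=.012,f=5)
bot.wait(.3); print(bot.read_ft_force().round(1),bot.read_position().round(4))
im=bot.camera("top"); w=bot.camera("wrist"); s=bot.camera("scene"); K,T=cam("wrist"); np.savez("w12.npz",K=K,T=T)
for n,i in (("t12",im),("w12",w),("s12",s)): cv2.imwrite(f"pics/{n}.png",i[:,:,::-1])
a=cv2.resize(im[150:280,170:330,::-1],(480,390),interpolation=cv2.INTER_CUBIC); b=cv2.resize(s[70:240,290:480,::-1],(320,286),interpolation=cv2.INTER_CUBIC)
b=np.vstack([b,np.zeros((104,320,3),np.uint8)]); cv2.imwrite("pics/c12.png",np.hstack([a,b])); print(bot.read_clock())
E
```

```text
0.8 False [ 0.4844  0.0928 -0.036 ] [-0.6 -0.8 -1.1]
0.94 False [ 0.4873  0.1563 -0.036 ] [-0.7 -3.2 -1.2]
1.05 True [ 0.488   0.1816 -0.0364] [-0.   0.1 -0.3]
[ 0.   0.  -0.2] [ 0.4871  0.1804 -0.037 ]
104.7417
```

```bash
python3 - <<'E'
from push import *
for k in range(2):
    go(1.07,v=.012,f=9); bot.wait(.3); print(bot.read_ft_force().round(1),bot.read_position().round(4),bot.read_moment().round(2))
p=bot.read_position()
bot.move_linear([p[0],p[1]-.06,-.03],speed=.08); bot.move_linear([p[0]-.03,-.05,.16],speed=.2)
im=bot.camera("top"); w=bot.camera("wrist"); s=bot.camera("scene"); K,T=cam("wrist"); np.savez("w13.npz",K=K,T=T)
a=cv2.resize(im[150:280,170:330,::-1],(480,390),interpolation=cv2.INTER_CUBIC); b=cv2.resize(s[70:240,290:480,::-1],(320,286),interpolation=cv2.INTER_CUBIC)
b=np.vstack([b,np.zeros((104,320,3),np.uint8)]); cv2.imwrite("pics/c13.png",np.hstack([a,b])); print(bot.read_clock())
cv2.imwrite("pics/t13.png",im[:,:,::-1])
for n in ("top","scene"): print(look("medallion",.02,n,1)[3],look("board",.02,n,1)[3],look("brush",.012,n,1)[3])
E
```

```text
1.07 True [ 0.4868  0.1813 -0.0372] [ 0.3 -1.   0.7]
[-0.2 -0.6 -0.1] [ 0.4863  0.181  -0.0376] [0.03 0.02 0.04]
1.07 True [ 0.4859  0.181  -0.0378] [ 0.4 -0.1 -0.1]
[ 0.1 -0.  -0.4] [ 0.4854  0.1807 -0.0382] [ 0.01 -0.02 -0.03]
109.3
[(array([0.6794, 0.1297]), 0.69, [281, 146, 34, 33])] [(array([0.4855, 0.2195]), 0.66, [262, 192, 20, 51])] [(array([ 0.6837, -0.1229]), 0.61, [348, 157, 43, 10])]
[(array([0.6896, 0.1271]), 0.92, [353, 205, 49, 39])] [(array([0.5009, 0.2253]), 0.64, [330, 142, 62, 51])] [(array([ 0.6839, -0.1261]), 0.67, [276, 254, 52, 39])]
```

View pics/c13.png

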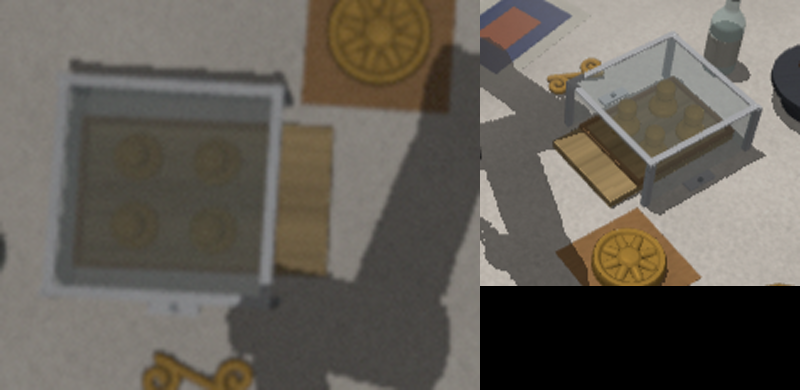

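The loaded board is inside the cover with four upright finials at crop (137,155), (215,160), (133,222) and (210,227). The near part, (275–330 × 127–275), stays outside. I'll seat both sides of the edge with light shut-finger pushes to make it flush.

```bash
python3 - <<'E'
from push import *
bot.set_gripper(0)
bot.move_pose([.47,.09,.08],down(np.pi-.047))
for k in range(2):
  for dx in (.055,-.055):
    x=.4885+dx
    bot.move_linear([x,.12,.02],speed=.2); bot.move_linear([x,.15,-.020],speed=.12)
    t=bot.move_linear([x,.205,-.020],speed=.012,until_force=7); print(dx,t,bot.read_position().round(4),bot.read_ft_force().round(1))
    bot.move_linear([x,.14,-.015],speed=.1)
bot.move_linear([.45,.0,.16],speed=.2)
K,T=cam("top"); im,F=finials("top",.018); print([(f[0],f[1]) for f in F]); print(bot.read_clock())
g=cv2.cvtColor(im,cv2.COLOR_RGB2GRAY); cv2.imwrite("pics/t14.png",im[:,:,::-1])
print(look("board",.02,"top",1)[3],look("cover",.1,"top",1)[3],look("medallion",.02,"top",1)[3])
E
```

```text
0.055 True [ 0.5431  0.1791 -0.0203] [ 0.1 -0.6 -0.8]
-0.055 True [ 0.4332  0.1842 -0.0202] [-0.2  0.2  0.5]
0.055 True [ 0.5431  0.1787 -0.0204] [0.6 0.9 0.6]
-0.055 True [ 0.4332  0.1838 -0.0203] [-0.3 -0.4  1. ]
[]
130.6917
[(array([0.4809, 0.2242]), 0.71, [261, 193, 19, 52])] [(array([0.4873, 0.3599]), 0.96, [186, 178, 82, 77])] [(array([0.6852, 0.1313]), 0.78, [281, 143, 33, 35])]
```

```bash
python3 - <<'E'
from h import *
a=cv2.imread("pics/t13.png").astype(int);b=cv2.imread("pics/t14.png").astype(int)
d=cv2.blur(np.abs(a-b).max(2).astype(np.float32),(3,3)); print("cover diff",d[178:256,186:262].max(), "tray/paper",d[130:180,270:325].max(),d[145:178,340:403].max())
print(bot.read_position()); bot.close_job(); print(bot.read_clock())
E
```

```text
cover diff 61.444443 tray/paper 57.555557 59.0
[4.49838137e-01 2.04109777e-04 1.59748695e-01]
the job is handed in; nothing more can be done
the job is handed in; nothing more can be done
```

The job is handed in: the brush is in the tray, the medallion is on the paper, and the board with its four finials is against the back wall. My last image check on the finials was inconclusive (arm shadows), but they stood upright in the picture before the final light pushes.

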